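# Refit the keyed lap wheel on the watch-case lapping machine

### The arm

A 6-joint arm with a two-finger parallel gripper is mounted at the origin on the work surface. World frame = base frame: x ahead of the robot, y to its left, z up, the work surface at z = 0. Lengths are in mm, angles in rad, forces in N, time in s.
With the tool pointing down it reaches from about 350 to 875 mm from the base axis. Payload 4.2 kg.
Tool frame: the origin (TCP) lies midway between the tips of the shut fingers; the grasp point (between the pads) lies 19 mm behind it; z points along the fingers, y is the direction in which the jaws open and shut (so a half turn about z gives the same grasp; the last joint's range is limited). The gripper opens to 85 mm and grips with 20 to 120 N. Pads are 22 mm wide; open, the fingers measure 114 mm over their backs; the gripper's body (76 mm by 85 mm) begins 54 mm behind the grasp point. The pads swing forward as they close: fully open they stand 13 mm farther back than shut.
Start: joints at [1.593, 0.385, 0.008, 0, -1.194, -0.259], TCP at [146.589, 607.545, 231.312] pointing down, gripper open.
Joint ranges: [-3.14, 3.14], [-1.21, 2.06], [-1.07, 1.41], [-3.16, 2.05], [-2.99, -0.16], [-3.1, 3.1]. Speed limits (rad/s): [2.79, 2.79, 3.14, 3.14, 3.14, 3.14].

### API

Orientations are given as a unit quaternion [x, y, z, w].
In Python, from bench import arm gives the robot as it stands.
- The arm moves only by the tool send_rows, never from a script. Its arguments are lists of equal length, an entry for each row: "translation": the shift along the tool's x, y, z in mm, a list of three; "dr": the turn, a rotation vector about the tool's x, y, z in degrees, a list of three; "grip": the finger opening in mm, from 0 to 85.4. In form: {"translation": [[dx, dy, dz], ...], "dr": [[ax, ay, az], ...], "grip": [grip, ...]}. A call has exactly 5 rows; each row shifts and turns the commanded pose from where the row before left it, along the tool's axes as they then stand; what a row does not reach is not made up. A row lasts 1/8 s, in which the tool goes at most 62.5 mm and 10.7 degrees, less where a joint would pass 70% of its speed; a pose out of reach is approached as far as the arm can. A call with a gripper value outside its range is refused whole. The fingers move at their own pace and stop on an object; the grip force is fixed at half the most. Time passes only in rows, so rows that do not move let the fingers close, or fill a call up. It gives the time, the measured TCP pose, the force and the opening at its end, in the units of the state.
- arm.read_state(): the state, without advancing time (a new reading comes with each control period).
- arm.get_image(name): name is "scene" or "top" or "wrist"; returns the picture (400x640x3 uint8, red, green, blue); there is no depth.
- arm.camera_info(name): a dict with "fx", "fy", "cx", "cy" (pixels), "cam_to_world" (4x4, takes a point from camera to world coordinates). Camera axes: x right, y down, z forward; pixel columns grow to the right and rows downward; lengths in mm; the calibration is good to about 2 mm. A picture is of the moment at which its call begins: read the wrist's pose just before it. camera_info takes no time and is no camera call; for the wrist camera it gives the pose at the moment of the call.
- arm.job_done(): hands the job in, once; it reports no verdict.
Trained networks look in the newest picture that a camera, given by its name, has taken for a name from the list of things; names that differ only in an ending like _2 or _b are one class to them, and where a whole thing is asked for, a point or a joint stands for the part that bears it (a point fixed in the world has none). Each returns a list of dicts, best first, with "confidence" (0 to 1); they miss things now and then, are a little off and sometimes report something else, mostly with a low value. They report only what shows in the picture. A call takes as long as a camera call.
- arm.search_frame(thing, camera): "xyz" ([x, y, z] in mm, in world coordinates, good to about 4 mm: the middle of the surface that is visible of it).
- arm.place_of(thing, camera): "xyz" ([x, y, z] in mm, in world coordinates, good to about 4 mm: a listed point, or the origin of a listed thing).
The state is a dict: "clock": time; "joints": joint angles; "joint_vel": joint speeds; "joint_efforts": joint torques, N m; "position": TCP position; "ee_rot": TCP orientation; "contact_force": force on the tool from outside, world axes, zero at the start; "wrist_torque": the same for the moment, N m; "gripper_width": finger opening in mm.
Only numpy, scipy, OpenCV 4.12 (cv2) and the standard library are available. Lean on these libraries where they do the work, as an engineer would, in place of code of your own. Each camera call takes 0.05 s, during which the arm holds its last target.

### The job

Put the bored metal lap wheel back on the upright spindle of the lapping machine: slide it over the spindle, gently turn it until its keyway drops over the spindle's key, and ease it down (never forced or dropped) until it sits fully home, flat on the shoulder. Let go of it there, and leave the other things on the bench where they are.

Things in the scene. Friction and masses are not known exactly. Their poses are not given: they have to be found in the camera images.
- wheel_hub (a point): the lap wheel (loose, 0.35 kg, flat on the bench, boss up): grey metal disc 100 mm across, 8 mm thick, round boss 40 mm across rising 30 mm above it (38 mm tall in all); grip the boss from above. This point: on its axis, half-way up, 19 mm above the underside. z up the axis; x points from the axis through the middle of its one keyway.
- seat (a point): centre of the machine's seat: the top of a steel shoulder 50 mm across, 65 mm above the bench, on the spindle's axis. z up. The wheel is home when its underside lies on it; its boss top is then level with the spindle's end. The key faces some direction in the quarter between this x axis and this y axis, 10 to 80 degrees from x (just where is not measured).
- buff_mid (a point): grey felt buffing wheel, 90 mm across and 16 mm thick, with a solid wooden boss 34 mm across and 20 mm tall on top (no bore, 36 mm tall in all), flat on the bench; bystander. Point half-way up on its axis
- loupe: black eyeglass loupe, a cone 38 mm wide at the foot and 30 mm tall; bystander. Origin at the centre of its underside
- jar: amber glass jar with steel cap, 44 mm across, 55 mm tall; bystander. Origin at the centre of its underside
- watch: steel wristwatch lying flat, case 42 mm across and 11 mm thick, its bracelet spread along its y axis, about 170 mm long; bystander. Origin under the case's centre
- pocketwatch: steel pocket watch, 50 mm across, with its lid standing open on its -x side to about 55 mm high; bystander. Origin under the case's centre
- driver: screwdriver with a black handle, 120 mm long, lying along its x axis; bystander
- spindle_end (a point): centre of the upper end of the upright steel spindle, 38 mm above the seat. Spindle 18 mm in diameter, its last 8 mm tapering to 10 mm. It is braked and does not turn (over 1 N m).
- key_level (a point): point on the spindle's axis at the height of the key's top, 14 mm above the seat. The key, 6 mm wide, stands out of the spindle's side to 13 mm from the axis, from the seat up to here; above it the spindle is plain. An unaligned wheel stops with its underside at this height; it passes when its keyway is turned to within about 4 degrees of the key.
- wheel: the same lap wheel; origin at the centre of its underside, axes as for its hub point. A 21 mm bore lined with a bronze bush goes right through along the axis; one keyway, 7.5 mm wide and reaching 14.5 mm from the axis, runs the whole length of the bore
- machine: the lapping machine (fixed): grey housing 150 x 150 mm, 50 mm high, with a 120 mm round steel plate (top at 55 mm) that carries the shoulder and spindle. Pressing on it with more than 40 N would damage it. Origin at the centre of its underside on the bench, 65 mm below the seat, axes as for the seat point

How it is judged:
By the outcome, as a careful person would: the job done as asked, in the order asked, and still so for the second after the job is handed in, with the robot touching nothing.
It also fails if it takes over 67 s, if anything falls off the work surface, if the arm or the gripper's body presses on something with over 40 N, if the wrist force passes 120 N, or if a joint passes its speed limit or range.

## Working session

There is one attempt and no reset: what is moved stays moved. The work goes in short steps, Python scripts to look and compute and a tool call to move; the robot and the scene stay as the last step left them, time stands still between calls to the robot, and variables do not carry over. Pictures are saved under pics/ and viewed, and the job is handed in when it is done.

Besides the shell and the picture viewer there is one more tool, called after "Call:" as name(argument=value, ...), one argument or row to a line, values as JSON. send_rows: Moves the arm, as the interface text tells. Its arguments: {"type":"object","properties":{"translation":{"type":"array"},"dr":{"type":"array"},"grip":{"type":"array"}},"required":["translation","dr","grip"]}

```bash
mkdir -p pics; python3 - <<'E'
from bench import arm
import cv2
for n in ["scene","top","wrist"]:
    im=arm.get_image(n); cv2.imwrite(f"pics/a_{n}.png",im[:,:,::-1])
for t in ["wheel_hub","wheel","seat","spindle_end","buff_mid"]:
    for c in ["scene","top"]:
        print(t,c,[(round(d["confidence"],2),[round(v) for v in d["xyz"]]) for d in arm.place_of(t,c)[:2]])
s=arm.read_state(); print({k:s[k] for k in ["clock","position","ee_rot","contact_force","gripper_width"]})
for n in ["top","wrist"]: print(arm.camera_info(n))
E
```

```text
wheel_hub scene [(0.69, [574, -286, 22])]
wheel_hub top [(0.93, [579, -286, 19])]
wheel scene [(0.7, [577, -293, -1])]
wheel top [(0.87, [576, -291, 0]), (0.3, [540, 244, 67])]
seat scene [(0.71, [546, 241, 63])]
seat top [(0.7, [540, 248, 68])]
spindle_end scene [(0.95, [541, 246, 103]), (0.66, [577, -294, 0])]
spindle_end top [(0.67, [544, 244, 107])]
buff_mid scene [(0.91, [458, -154, 16])]
buff_mid top [(0.86, [465, -149, 14])]
{'clock': 0.65, 'position': array([146.59419869, 607.5416542 , 231.31935901]), 'ee_rot': array([ 9.92996807e-01, -1.18141190e-01, -2.06950480e-05, -1.85984012e-05]), 'contact_force': array([-1.08363061,  0.66702378, -0.16197046]), 'gripper_width': 85.29989329190767}
{'fx': 438.7233653986455, 'fy': 438.7233653986455, 'cx': 318.4795400790854, 'cy': 195.4532564500818, 'cam_to_world': array([[ 7.07025456e-04, -9.82058819e-01,  1.88573532e-01,
         3.86125862e+02],
       [-9.99891206e-01, -3.47262250e-03, -1.43358985e-02,
        -2.79714262e+01],
       [ 1.47335402e-02, -1.88542881e-01, -9.81954431e-01,
         9.89667893e+02],
       [ 0.00000000e+00,  0.00000000e+00,  0.00000000e+00,
         1.00000000e+00]])}
{'fx': 348.0253180180655, 'fy': 348.0253180180655, 'cx': 316.369588603746, 'cy': 197.75440077871636, 'cam_to_world': array([[-2.34690969e-01, -9.31590960e-01, -2.77594005e-01,
         2.17366207e+02],
       [-9.72070000e-01,  2.24991826e-01,  6.67726943e-02,
         5.91400726e+02],
       [ 2.51543596e-04,  2.85511753e-01, -9.58375175e-01,
         3.74195101e+02],
       [ 0.00000000e+00,  0.00000000e+00,  0.00000000e+00,
         1.00000000e+00]])}
```

View pics/a_top.png

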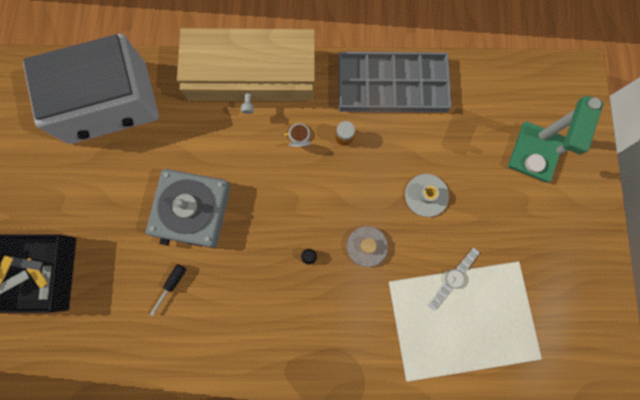

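View pics/a_scene.png

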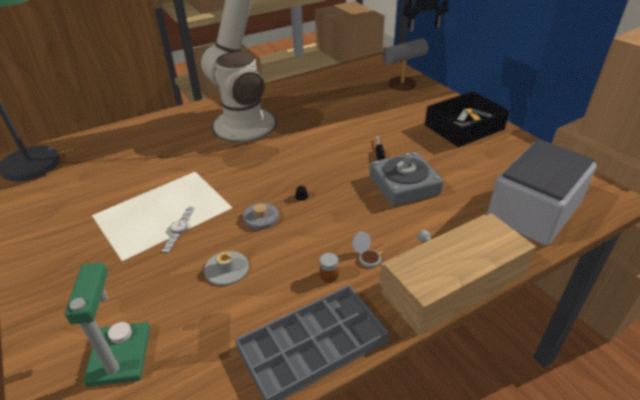

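View pics/a_wrist.png

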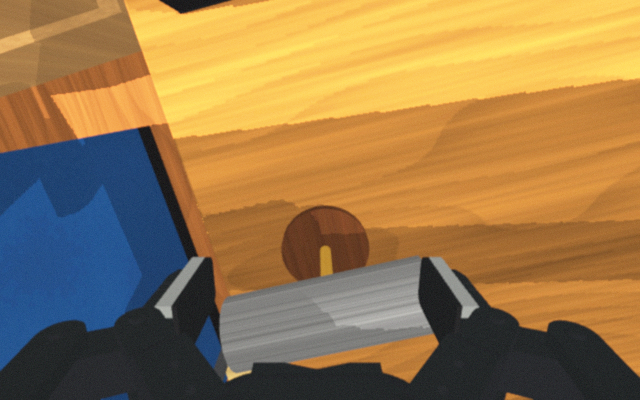

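Call:
send_rows(
  translation=[
    [47,26,0],
    [47,26,0],
    [47,26,0],
    [47,26,0],
    [47,26,0],
  ],
  dr=[
    [0,0,0],
    [0,0,0],
    [0,0,0],
    [0,0,0],
    [0,0,0],
  ],
  grip=[85,85,85,85,85],
)

```text
clock: 1.27
position: [345.6, 424.8, 231.7]
ee_rot: [0.993, -0.118, 0.0, -0.0]
contact_force: [1.0, 0.9, 1.0]
gripper_width: 84.6
```

Call:
send_rows(
  translation=[
    [47,26,6],
    [47,26,6],
    [47,26,6],
    [47,26,6],
    [47,26,6],
  ],
  dr=[
    [0,0,0],
    [0,0,0],
    [0,0,0],
    [0,0,0],
    [0,0,0],
  ],
  grip=[85,85,85,85,85],
)

```text
clock: 1.9
position: [543.7, 243.3, 201.4]
ee_rot: [0.993, -0.118, 0.0, -0.0]
contact_force: [0.9, 0.9, 0.6]
gripper_width: 84.6
```

```bash
cat > h.py <<'E'
from bench import arm
import cv2, numpy as np
from scipy.spatial.transform import Rotation as R
np.set_printoptions(precision=3,suppress=True)
def st():
    s=arm.read_state(); r=R.from_quat(s["ee_rot"]).as_matrix()
    print("t",round(s["clock"],2),"pos",s["position"],"toolx yaw",np.degrees(np.arctan2(r[1,0],r[0,0])).round(2),"tz",r[:,2],"F",s["contact_force"],"T",s["wrist_torque"],"w",round(s["gripper_width"],1),"j6",s["joints"][5].round(2))
    return s,r
def proj(P,c):
    M=np.linalg.inv(c["cam_to_world"]); p=M[:3,:3]@np.asarray(P,float)+M[:3,3]
    return np.array([c["fx"]*p[0]/p[2]+c["cx"],c["fy"]*p[1]/p[2]+c["cy"]])
def ray(uv,z,c):
    M=c["cam_to_world"]; d=M[:3,:3]@np.array([(uv[0]-c["cx"])/c["fx"],(uv[1]-c["cy"])/c["fy"],1]); o=M[:3,3]
    return o+d*(z-o[2])/d[2]
def snap(n,f,crop=None,k=1):
    c=arm.camera_info(n); im=arm.get_image(n)[:,:,::-1]; np.save("pics/"+f+".npy",im)
    import pickle; pickle.dump(c,open("pics/"+f+".pkl","wb"))
    if crop: x,y,w,h=crop; im=im[y:y+h,x:x+w]
    im=cv2.resize(np.ascontiguousarray(im),None,fx=k,fy=k,interpolation=cv2.INTER_CUBIC); cv2.imwrite("pics/"+f+".png",im); return c
E
python3 - <<'E'
from h import *
st(); snap("wrist","b1")
for t in ["seat","spindle_end","key_level","machine"]:
    print(t,[(round(d["confidence"],2),d["xyz"]) for d in arm.place_of(t,"wrist")[:2]])
E
```

```text
t 1.9 pos [543.733 243.32  201.416] toolx yaw -13.56 tz [ 0.001  0.    -1.   ] F [0.946 0.906 0.558] T [ 0.103 -0.053 -0.014] w 84.6 j6 0.64
seat [(0.57, [541.2, 247.1, 67.3]), (0.2, [541.9, 244.6, -0.6])]
spindle_end [(0.64, [544.4, 246.2, 104.8])]
key_level [(0.74, [541.5, 242.3, 81.9])]
machine [(0.62, [544.4, 241.9, 0.4])]
```

View pics/b1.png

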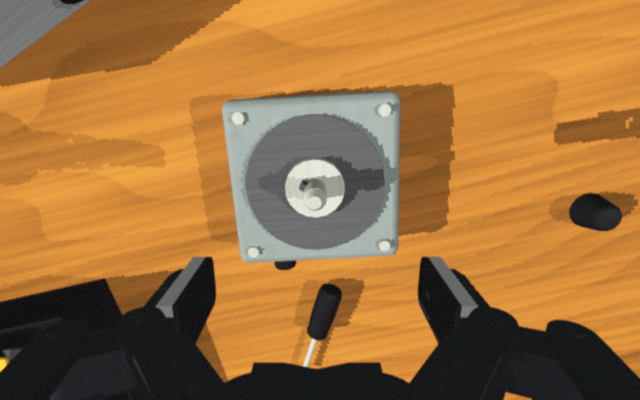

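```bash
python3 - <<'E'
import numpy as np,cv2
im=np.load("pics/b1.npy")[135:240,265:365]
cv2.imwrite("pics/b1z.png",cv2.resize(im,None,fx=5.6,fy=5.6,interpolation=cv2.INTER_CUBIC))
E
```

```text
(no output)
```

View pics/b1z.png

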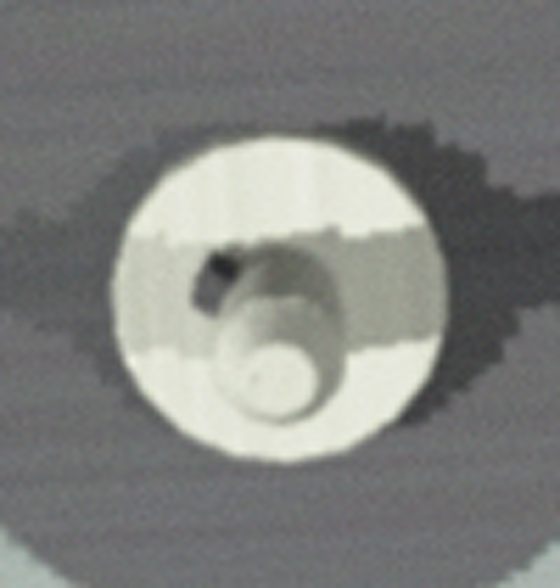

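Call:
send_rows(
  translation=[
    [-15,0,25],
    [-15,0,25],
    [-15,0,25],
    [0,0,0],
    [0,0,0],
  ],
  dr=[
    [0,0,0],
    [0,0,0],
    [0,0,0],
    [0,0,0],
    [0,0,0],
  ],
  grip=[85,85,85,85,85],
)

```text
clock: 2.78
position: [499.4, 256.4, 127.8]
ee_rot: [0.993, -0.117, 0.001, -0.001]
contact_force: [1.0, -0.2, -0.0]
gripper_width: 84.9
```

```bash
python3 - <<'E'
from h import *
st(); c=snap("wrist","b2")
for z in (65,79,103): print(z,proj([542.5,245,z],c))
im=np.load("pics/b2.npy"); u,v=proj([542.5,245,79],c).astype(int)
x0,y0=u-60,v-50; print(x0,y0)
cv2.imwrite("pics/b2z.png",cv2.resize(im[y0:y0+100,x0:x0+120],None,fx=6,fy=6,interpolation=cv2.INTER_CUBIC))
E
```

```text
t 2.77 pos [499.444 256.379 127.773] toolx yaw -13.46 tz [ 0.002  0.001 -1.   ] F [ 0.974 -0.242 -0.013] T [ 0.034 -0.025  0.025] w 84.9 j6 0.57
65 [319.826 143.993]
79 [320.027 147.433]
103 [320.447 154.603]
260 97
```

View pics/b2z.png

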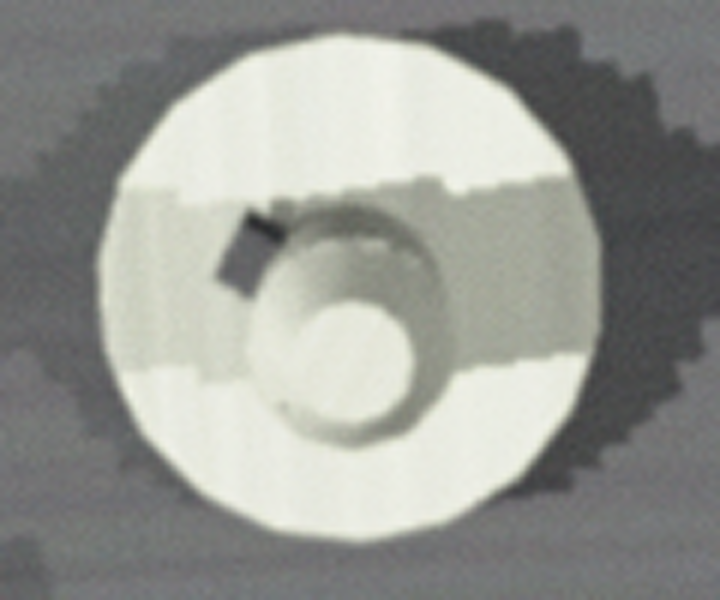

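```bash
cat > ov.py <<'E'
from h import *
import pickle
def ov(f,cx,cy,phi,out,x0,y0):
    c=pickle.load(open(f"pics/{f}.pkl","rb")); im=np.load(f"pics/{f}.npy")[y0:y0+100,x0:x0+120]
    k=6; im=cv2.resize(im,None,fx=k,fy=k,interpolation=cv2.INTER_CUBIC)
    def pl(P,col):
        p=np.array([(proj(q,c)-[x0,y0]+0.5)*k for q in P]); cv2.polylines(im,[np.round(p).astype(np.int32)],True,col,1)
    t=np.linspace(0,2*np.pi,60)
    for r,z in ((25,65),(9,95),(5,103)): pl(np.c_[cx+r*np.cos(t),cy+r*np.sin(t),0*t+z],(0,0,255))
    a=np.radians(phi); d=np.array([np.cos(a),np.sin(a)]); n=np.array([-d[1],d[0]])
    for z,col in((79,(0,255,0)),(65,(255,0,0))):
        pl([[*(np.array([cx,cy])+r*d+s*n),z] for r,s in((9,3),(13,3),(13,-3),(9,-3))],col)
    cv2.imwrite(out,im)
E
python3 - <<'E'
from ov import *
c=pickle.load(open("pics/b2.pkl","rb"))
f=lambda x,y:(260+x/6-.5,97+y/6-.5)
print(ray(f(350,287),65,c),ray(f(356,362),103,c))
A=ray(f(245,220),79,c);B=ray(f(217,275),79,c);C=ray(f(250,299),79,c);print(A,B,C)
C0=np.array([542.5,245]) 
ctr=(ray(f(350,287),65,c)+ray(f(356,362),103,c))[:2]/2
m=(A+B)[:2]/2-ctr; e=(A-B)[:2]; print(ctr,np.degrees(np.arctan2(m[1],m[0])),np.hypot(*m),np.degrees(np.arctan2(e[1],e[0])),np.hypot(*e))
ov("b2",ctr[0],ctr[1],np.degrees(np.arctan2(m[1],m[0])),"pics/b2o.png",260,97)
E
```

```text
[542.579 246.189  65.   ] [541.621 246.013 103.   ]
[552.56  253.648  79.   ] [548.334 257.36   79.   ] [545.505 254.961  79.   ]
[542.1   246.101] 48.406973461554415 12.573597184611314 -41.29705084255143 5.625067082502305
```

View pics/b2o.png

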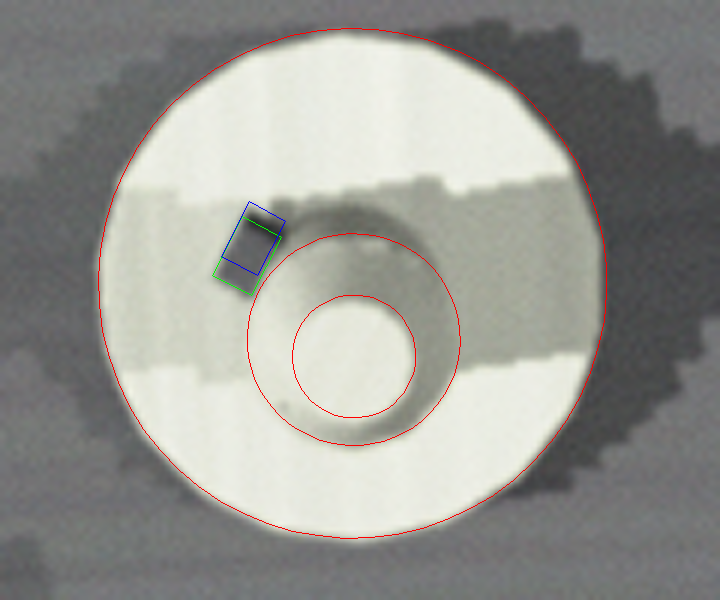

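Call:
send_rows(
  translation=[
    [16,51,0],
    [16,51,0],
    [16,51,0],
    [16,51,0],
    [16,51,0],
  ],
  dr=[
    [0,0,0],
    [0,0,0],
    [0,0,0],
    [0,0,0],
    [0,0,0],
  ],
  grip=[85,85,85,85,85],
)

```text
clock: 3.45
position: [518.0, -13.2, 127.9]
ee_rot: [0.993, -0.118, 0.002, -0.0]
contact_force: [0.2, -0.3, -0.1]
gripper_width: 85.0
```

Call:
send_rows(
  translation=[
    [16,51,0],
    [16,51,7],
    [16,51,7],
    [16,51,7],
    [15,51,7],
  ],
  dr=[
    [0,0,0],
    [0,0,0],
    [0,0,0],
    [0,0,0],
    [0,0,0],
  ],
  grip=[85,85,85,85,85],
)

```text
clock: 4.08
position: [534.9, -280.5, 99.6]
ee_rot: [0.993, -0.118, 0.002, 0.0]
contact_force: [0.9, 0.1, 0.1]
gripper_width: 84.8
```

Call:
send_rows(
  translation=[
    [0,0,0],
    [0,0,0],
    [0,0,0],
    [0,0,0],
    [0,0,0],
  ],
  dr=[
    [0,0,0],
    [0,0,0],
    [0,0,0],
    [0,0,0],
    [0,0,0],
  ],
  grip=[85,85,85,85,85],
)

```text
clock: 4.7
position: [534.0, -277.2, 98.7]
ee_rot: [0.993, -0.117, 0.0, 0.0]
contact_force: [-0.3, -0.8, -0.1]
gripper_width: 85.1
```

```bash
python3 - <<'E'
from h import *
st(); c=snap("wrist","c1")
for z in (0,38): print(z,proj([577,-290,z],c))
E
```

```text
t 4.7 pos [ 533.951 -277.234   98.651] toolx yaw -13.49 tz [ 0. -0. -1.] F [-0.269 -0.773 -0.074] T [ 0.023 -0.009  0.024] w 85.1 j6 1.55
0 [321.073 136.244]
38 [321.935 143.776]
```

View pics/c1.png

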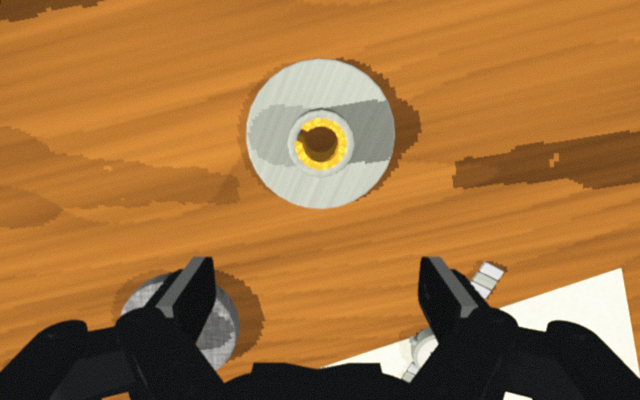

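```bash
python3 - <<'E'
import numpy as np,cv2
im=np.load("pics/c1.npy")[92:192,262:382]
cv2.imwrite("pics/c1z.png",cv2.resize(im,None,fx=6,fy=6,interpolation=cv2.INTER_CUBIC))
E
```

```text
(no output)
```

View pics/c1z.png

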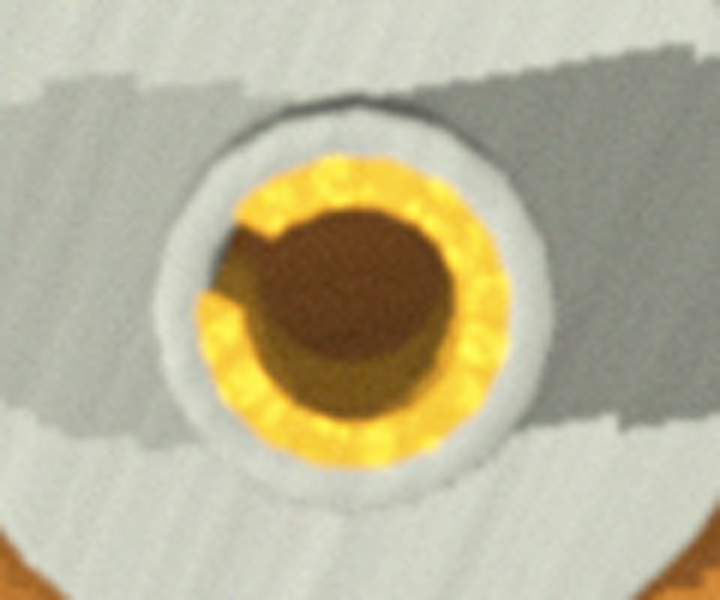

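```bash
python3 - <<'E'
from ov import *
c=pickle.load(open("pics/c1.pkl","rb")); k=6;x0,y0=262,92
f=lambda x,y:(x0+x/k-.5,y0+y/k-.5)
ctr=ray(f(354,311),38,c)[:2]
im=np.load("pics/c1.npy"); hsv=cv2.cvtColor(np.ascontiguousarray(im),cv2.COLOR_BGR2HSV)
m=((hsv[...,1]>150)&(hsv[...,2]>170)).astype(np.uint8); m2=np.zeros_like(m); m2[92:192,262:382]=m[92:192,262:382]
cn=max(cv2.findContours(m2,cv2.RETR_EXTERNAL,cv2.CHAIN_APPROX_NONE)[0],key=cv2.contourArea)
h=cv2.convexHull(cn); e=cv2.fitEllipse(h); print("ellipse",e, ray(e[0],38,c))
for p in [(219,255),(258,270),(236,218),(203,292),(272,240),(245,300)]:
    d=ray(f(*p),38,c)[:2]-ctr; print(np.degrees(np.arctan2(d[1],d[0])),np.hypot(*d))
ctr2=ray(e[0],38,c)[:2]; print(ctr,ctr2)
phi=61
out=cv2.resize(im[y0:y0+100,x0:x0+120],None,fx=k,fy=k,interpolation=cv2.INTER_CUBIC)
t=np.linspace(0,2*np.pi,80)
def pl(P,col):
    cv2.polylines(out,[np.round([(proj(q,c)-[x0,y0]+.5)*k for q in P]).astype(np.int32)],True,col,1)
for ct,col in((ctr,(0,0,255)),):
    for r in (10.5,20): pl([[ct[0]+r*np.cos(a),ct[1]+r*np.sin(a),38] for a in t],col)
a=np.radians(phi);d=np.array([np.cos(a),np.sin(a)]);n=np.array([-d[1],d[0]])
pl([[*(ctr+r*d+s*n),38] for r,s in((9.8,3.75),(14.5,3.75),(14.5,-3.75),(9.8,-3.75))],(0,255,0))
cv2.imwrite("pics/c1o.png",out)
E
```

```text
ellipse ((320.3501281738281, 143.56246948242188), (50.370643615722656, 50.70929718017578), 109.03668212890625) [ 577.337 -289.13    38.   ]
54.06272677047534 14.10706128462918
53.4683447937291 10.096317348322268
38.41874673681078 14.425716121489495
69.35420468448164 14.757844992697645
35.78428276995769 10.44429329542684
70.75797907527705 10.634274151514093
[ 577.446 -289.245] [ 577.337 -289.13 ]
```

View pics/c1o.png

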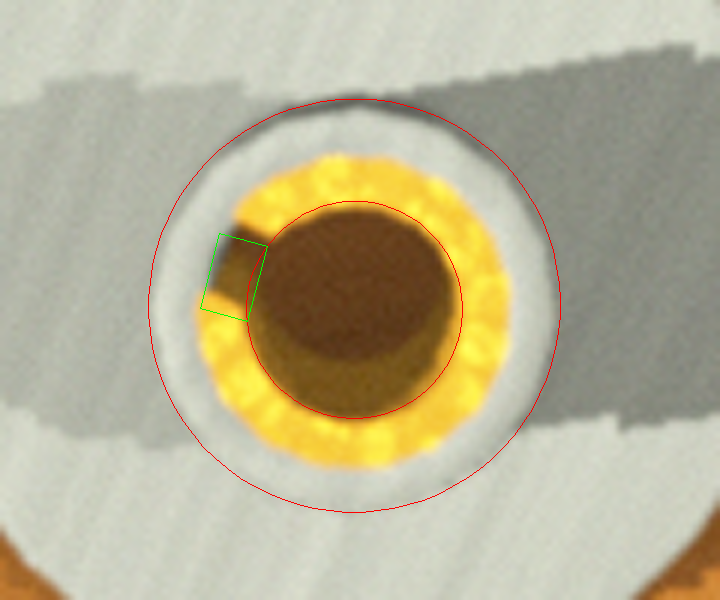

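Call:
send_rows(
  translation=[
    [15,0.5,5],
    [15,0.5,10],
    [15,0.5,15],
    [0,0,15],
    [0,0,0],
  ],
  dr=[
    [0,0,0],
    [0,0,0],
    [0,0,0],
    [0,0,0],
    [0,0,0],
  ],
  grip=[85,85,85,85,85],
)

```text
clock: 5.38
position: [575.5, -289.6, 50.7]
ee_rot: [0.993, -0.118, -0.003, -0.0]
contact_force: [-1.2, -0.5, 0.6]
gripper_width: 84.7
```

```bash
python3 - <<'E'
from h import *
s,r=st(); d=r.T@(np.array([577.4,-289.2,11])-s["position"]); print("tool delta",d); snap("wrist","c2")
E
```

```text
t 5.38 pos [ 575.521 -289.594   50.717] toolx yaw -13.6 tz [-0.005  0.002 -1.   ] F [-1.213 -0.508  0.55 ] T [ 0.021 -0.026  0.012] w 84.7 j6 1.55
tool delta [ 1.935 -0.812 39.708]
```

View pics/c2.png

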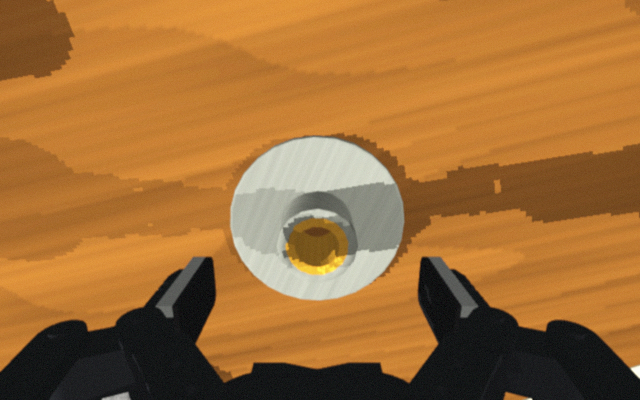

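Call:
send_rows(
  translation=[
    [0,0,10],
    [0,0,10],
    [0,0,10],
    [0,0,8],
    [0,0,0],
  ],
  dr=[
    [0,0,0],
    [0,0,0],
    [0,0,0],
    [0,0,0],
    [0,0,0],
  ],
  grip=[85,85,85,85,85],
)

```text
clock: 6.05
position: [576.5, -289.8, 14.3]
ee_rot: [0.993, -0.118, -0.001, -0.0]
contact_force: [-0.6, -0.4, 0.3]
gripper_width: 85.1
```

Call:
send_rows(
  translation=[
    [0,0,0],
    [0,0,0],
    [0,0,0],
    [0,0,0],
    [0,0,0],
  ],
  dr=[
    [0,0,0],
    [0,0,0],
    [0,0,0],
    [0,0,0],
    [0,0,0],
  ],
  grip=[80,70,60,55,50],
)

```text
clock: 6.68
position: [577.1, -290.0, 15.4]
ee_rot: [0.993, -0.118, 0.0, 0.0]
contact_force: [0.4, -0.2, 0.9]
gripper_width: 49.9
```

```bash
python3 - <<'E'
from h import *
s,r=st(); d=r.T@(np.array([577.4,-289.2,11])-s["position"]); print("tool delta",d); snap("wrist","c3")
E
```

```text
t 6.67 pos [ 577.062 -289.98    15.38 ] toolx yaw -13.57 tz [ 0. -0. -1.] F [ 0.375 -0.177  0.884] T [-0.007 -0.038  0.022] w 49.9 j6 1.55
tool delta [ 0.145 -0.838  4.38 ]
```

View pics/c3.png

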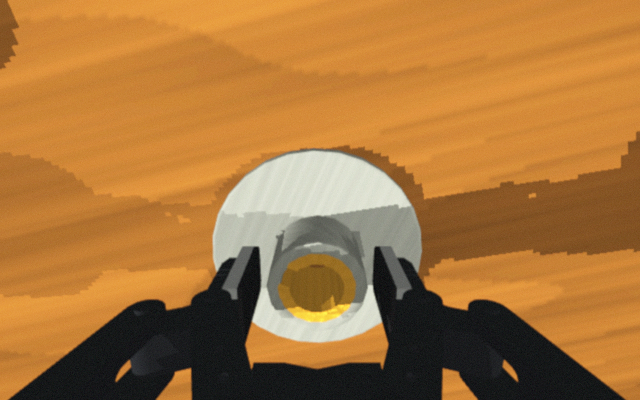

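Call:
send_rows(
  translation=[
    [0,0,1.5],
    [0,0,1.5],
    [0,0,0],
    [0,0,0],
    [0,0,0],
  ],
  dr=[
    [0,0,0],
    [0,0,0],
    [0,0,0],
    [0,0,0],
    [0,0,0],
  ],
  grip=[50,48,44,41,38],
)

```text
clock: 7.35
position: [577.0, -290.1, 12.6]
ee_rot: [0.993, -0.118, -0.0, 0.0]
contact_force: [-0.8, -0.6, 1.2]
gripper_width: 38.8
```

Call:
send_rows(
  translation=[
    [0,0,0],
    [0,0,0],
    [0,0,0],
    [0,0,0],
    [0,0,0],
  ],
  dr=[
    [0,0,0],
    [0,0,0],
    [0,0,0],
    [0,0,0],
    [0,0,0],
  ],
  grip=[34,30,25,25,25],
)

```text
clock: 7.98
position: [577.1, -290.1, 12.7]
ee_rot: [0.993, -0.118, 0.0, 0.0]
contact_force: [-2.2, 0.3, 6.2]
gripper_width: 38.5
```

```bash
python3 - <<'E'
from h import *
s,r=st(); snap("wrist","c4",(200,180,240,150),3.3)
E
```

```text
t 7.97 pos [ 577.09  -290.076   12.674] toolx yaw -13.56 tz [ 0. -0. -1.] F [-2.186  0.291  6.186] T [-0.057  0.569  0.046] w 38.5 j6 1.55
```

View pics/c4.png

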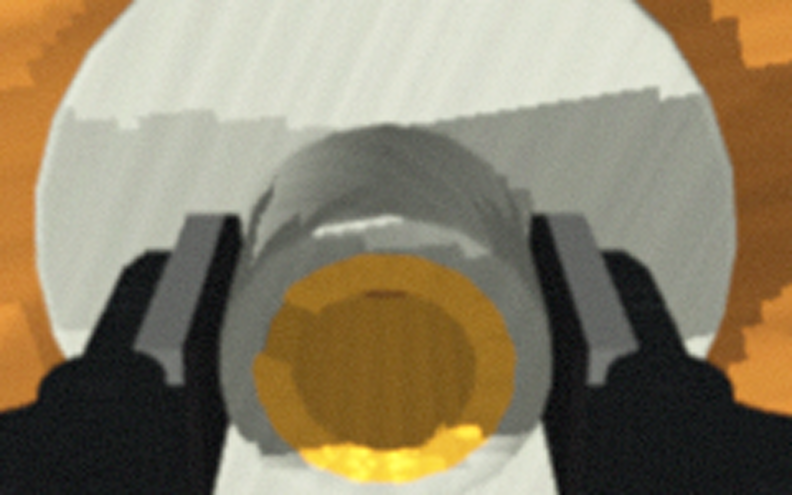

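Call:
send_rows(
  translation=[
    [0,0,-5],
    [0,0,-10],
    [0,0,-15],
    [0,0,0],
    [0,0,0],
  ],
  dr=[
    [0,0,0],
    [0,0,0],
    [0,0,0],
    [0,0,0],
    [0,0,0],
  ],
  grip=[25,25,25,25,25],
)

```text
clock: 8.65
position: [576.9, -289.8, 42.4]
ee_rot: [0.993, -0.118, 0.0, -0.0]
contact_force: [-0.8, 0.2, -4.5]
gripper_width: 38.6
```

```bash
python3 - <<'E'
from h import *
s,r=st(); c=snap("wrist","c5",(200,180,240,150),3.3)
# where boss top centre projects if wheel axis at TCP xy
im=np.load("pics/c5.npy"); hsv=cv2.cvtColor(np.ascontiguousarray(im),cv2.COLOR_BGR2HSV)
m=((hsv[...,1]>150)&(hsv[...,2]>110)).astype(np.uint8); m[:240]=0;m[330:]=0;m[:,:270]=0;m[:,362:]=0
m=cv2.morphologyEx(m,cv2.MORPH_CLOSE,np.ones((3,3)))
cn=max(cv2.findContours(m,cv2.RETR_EXTERNAL,cv2.CHAIN_APPROX_NONE)[0],key=cv2.contourArea)
e=cv2.fitEllipse(cv2.convexHull(cn)); print(e)
zt=s["position"][2]-12.67+38
P=ray(e[0],zt,c); print(P, r.T@(P-s["position"]))
E
```

```text
t 8.65 pos [ 576.861 -289.823   42.374] toolx yaw -13.59 tz [ 0.  0. -1.] F [-0.838  0.243 -4.473] T [ 0.005  0.041 -0.014] w 38.6 j6 1.55
((316.1893310546875, 290.9068603515625), (68.27144622802734, 77.93399810791016), 89.09049224853516)
[ 577.457 -288.975   67.704] [  0.38   -0.973 -25.33 ]
```

View pics/c5.png

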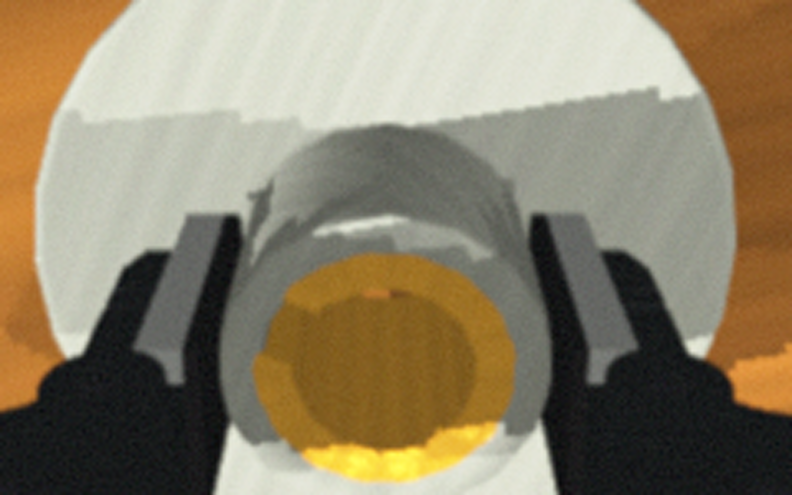

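Call:
send_rows(
  translation=[
    [0,0,-33],
    [0,0,-33],
    [0,0,-33],
    [-6,-20,0],
    [-12,-40,0],
  ],
  dr=[
    [0,0,0],
    [0,0,0],
    [0,0,0],
    [0,0,0],
    [0,0,0],
  ],
  grip=[25,25,25,25,25],
)

```text
clock: 9.32
position: [572.4, -226.7, 139.8]
ee_rot: [0.993, -0.12, -0.001, -0.001]
contact_force: [0.2, -0.2, -4.9]
gripper_width: 38.3
```

Call:
send_rows(
  translation=[
    [-13,-41,0],
    [-13,-41,0],
    [-13,-41,0],
    [-13,-41,0],
    [-13,-41,0],
  ],
  dr=[
    [0,0,0],
    [0,0,0],
    [0,0,0],
    [0,0,0],
    [0,0,0],
  ],
  grip=[25,25,25,25,25],
)

```text
clock: 9.95
position: [556.6, -10.9, 139.5]
ee_rot: [0.993, -0.118, -0.002, 0.0]
contact_force: [1.0, 0.2, -4.5]
gripper_width: 38.4
```

Call:
send_rows(
  translation=[
    [-13,-41,0],
    [-13,-41,0],
    [-13,-41,0],
    [-13,-41,0],
    [-13,-41,0],
  ],
  dr=[
    [0,0,0],
    [0,0,0],
    [0,0,0],
    [0,0,0],
    [0,0,0],
  ],
  grip=[25,25,25,25,25],
)

```text
clock: 10.58
position: [541.3, 203.0, 139.4]
ee_rot: [0.993, -0.118, -0.002, 0.001]
contact_force: [0.3, -0.3, -5.3]
gripper_width: 38.7
```

Call:
send_rows(
  translation=[
    [-8,-25,0],
    [-4,-17,0],
    [0,0,0],
    [0,0,0],
    [0,0,0],
  ],
  dr=[
    [0,0,0],
    [0,0,0],
    [0,0,0],
    [0,0,0],
    [0,0,0],
  ],
  grip=[25,25,25,25,25],
)

```text
clock: 11.2
position: [541.5, 244.2, 141.1]
ee_rot: [0.993, -0.119, -0.0, 0.0]
contact_force: [0.3, 0.8, -4.8]
gripper_width: 38.5
```

Call:
send_rows(
  translation=[
    [0,0,0],
    [0,0,0],
    [0,0,0],
    [0,0,0],
    [0,0,0],
  ],
  dr=[
    [0,0,0],
    [0,0,0],
    [0,0,0],
    [0,0,0],
    [0,0,0],
  ],
  grip=[25,25,25,25,25],
)

```text
clock: 11.82
position: [541.6, 245.3, 141.3]
ee_rot: [0.993, -0.118, 0.0, 0.0]
contact_force: [-0.4, -0.2, -4.3]
gripper_width: 38.2
```

```bash
python3 - <<'E'
from h import *
s,r=st(); print("tool d",r.T@(np.array([541.5,245.25,s["position"][2]])-s["position"]));c=snap("wrist","d1",(200,180,240,150),3.3)
E
```

```text
t 11.82 pos [541.63  245.272 141.327] toolx yaw -13.57 tz [ 0. -0. -1.] F [-0.43  -0.19  -4.274] T [-0.057 -0.005  0.014] w 38.2 j6 0.64
tool d [-0.121  0.052 -0.   ]
```

View pics/d1.png

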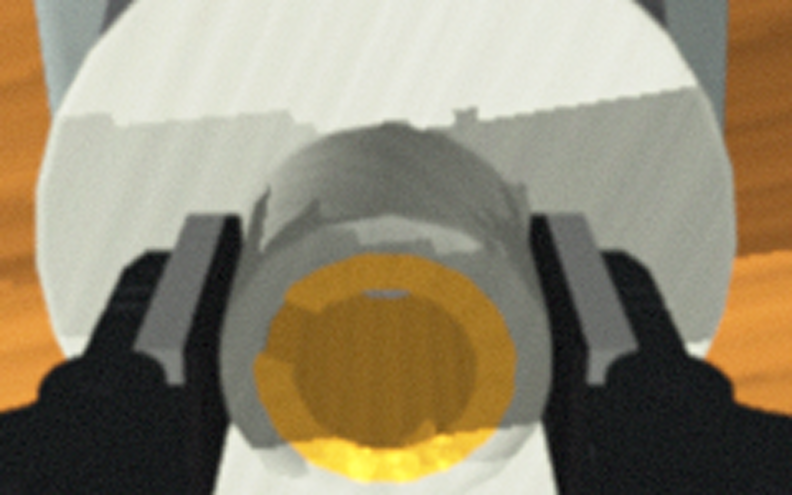

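Call:
send_rows(
  translation=[
    [0,0,10],
    [0,0,10],
    [0,0,5],
    [0,0,4],
    [0,0,0],
  ],
  dr=[
    [0,0,0],
    [0,0,0],
    [0,0,0],
    [0,0,0],
    [0,0,0],
  ],
  grip=[25,25,25,25,25],
)

```text
clock: 12.5
position: [541.5, 245.2, 111.9]
ee_rot: [0.993, -0.118, -0.0, 0.0]
contact_force: [0.7, 0.6, -3.6]
gripper_width: 38.4
```

Call:
send_rows(
  translation=[
    [0,0,2],
    [0,0,2],
    [0,0,2],
    [0,0,2],
    [0,0,0],
  ],
  dr=[
    [0,0,0],
    [0,0,0],
    [0,0,0],
    [0,0,0],
    [0,0,0],
  ],
  grip=[25,25,25,25,25],
)

```text
clock: 13.12
position: [541.5, 245.2, 104.1]
ee_rot: [0.993, -0.118, -0.0, 0.0]
contact_force: [0.0, -0.5, -4.0]
gripper_width: 38.1
```

```bash
python3 - <<'E'
from h import *
s,r=st(); print("tool d",r.T@(np.array([541.5,245.25,s["position"][2]])-s["position"]));c=snap("wrist","d2",(200,180,240,150),3.3)
E
```

```text
t 13.12 pos [541.51  245.197 104.089] toolx yaw -13.56 tz [-0. -0. -1.] F [ 0.011 -0.502 -3.959] T [ 0.02  -0.012  0.   ] w 38.1 j6 0.64
tool d [-0.022 -0.05  -0.   ]
```

View pics/d2.png

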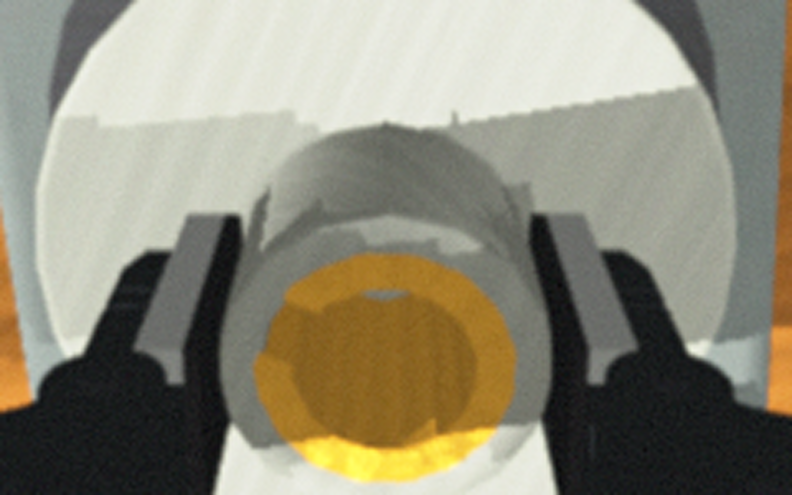

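Call:
send_rows(
  translation=[
    [0,0,2],
    [0,0,2],
    [0,0,2],
    [0,0,2],
    [0,0,1],
  ],
  dr=[
    [0,0,0],
    [0,0,0],
    [0,0,0],
    [0,0,0],
    [0,0,0],
  ],
  grip=[25,25,25,25,25],
)

```text
clock: 13.8
position: [541.6, 245.2, 95.1]
ee_rot: [0.993, -0.118, -0.0, 0.0]
contact_force: [-0.3, 0.6, -3.8]
gripper_width: 38.1
```

Call:
send_rows(
  translation=[
    [0,0,0],
    [0,0,0],
    [0,0,0],
    [0,0,0],
    [0,0,0],
  ],
  dr=[
    [0,0,1.2],
    [0,0,1.2],
    [0,0,1.2],
    [0,0,1.4],
    [0,0,0],
  ],
  grip=[25,25,25,25,25],
)

```text
clock: 14.42
position: [541.6, 245.3, 95.4]
ee_rot: [0.987, -0.161, 0.0, -0.0]
contact_force: [0.0, -0.2, -3.9]
gripper_width: 38.4
```

Call:
send_rows(
  translation=[
    [0,0,0],
    [0,0,1],
    [0,0,1],
    [0,0,1],
    [0,0,0],
  ],
  dr=[
    [0,0,0],
    [0,0,0],
    [0,0,0],
    [0,0,0],
    [0,0,0],
  ],
  grip=[25,25,25,25,25],
)

```text
clock: 15.05
position: [541.6, 245.2, 92.2]
ee_rot: [0.987, -0.161, -0.0, 0.0]
contact_force: [-0.4, 0.7, -4.6]
gripper_width: 38.1
```

```bash
python3 - <<'E'
from h import *
s,r=st()
E
```

```text
t 15.05 pos [541.554 245.192  92.165] toolx yaw -18.57 tz [-0. -0. -1.] F [-0.363  0.653 -4.568] T [ 0.046 -0.005 -0.02 ] w 38.1 j6 0.55
```

Underside about 79.5, no contact. Ease down across the key's top.

Call:
send_rows(
  translation=[
    [0,0,0.5],
    [0,0,0.5],
    [0,0,0.5],
    [0,0,0.5],
    [0,0,0],
  ],
  dr=[
    [0,0,0],
    [0,0,0],
    [0,0,0],
    [0,0,0],
    [0,0,0],
  ],
  grip=[25,25,25,25,25],
)

```text
clock: 15.68
position: [541.6, 245.2, 90.3]
ee_rot: [0.987, -0.161, -0.0, 0.0]
contact_force: [-0.2, 0.2, -3.6]
gripper_width: 38.3
```

```bash
python3 - <<'E'
from h import *
s,r=st()
E
```

```text
t 15.68 pos [541.612 245.243  90.269] toolx yaw -18.57 tz [-0. -0. -1.] F [-0.194  0.198 -3.648] T [-0.004 -0.003 -0.003] w 38.3 j6 0.55
```

Call:
send_rows(
  translation=[
    [0,0,0.6],
    [0,0,0.6],
    [0,0,0.6],
    [0,0,0.6],
    [0,0,0],
  ],
  dr=[
    [0,0,0],
    [0,0,0],
    [0,0,0],
    [0,0,0],
    [0,0,0],
  ],
  grip=[25,25,25,25,25],
)

```text
clock: 16.3
position: [541.6, 245.3, 87.9]
ee_rot: [0.987, -0.161, -0.0, 0.0]
contact_force: [0.1, 0.2, -2.6]
gripper_width: 38.7
```

```bash
python3 - <<'E'
from h import *
s,r=st()
E
```

```text
t 16.3 pos [541.606 245.264  87.851] toolx yaw -18.57 tz [-0. -0. -1.] F [ 0.051  0.238 -2.65 ] T [-0.059  0.048  0.04 ] w 38.7 j6 0.55
```

Call:
send_rows(
  translation=[
    [0,0,1.5],
    [0,0,1.5],
    [0,0,1.5],
    [0,0,1.5],
    [0,0,1],
  ],
  dr=[
    [0,0,0],
    [0,0,0],
    [0,0,0],
    [0,0,0],
    [0,0,0],
  ],
  grip=[25,25,25,25,25],
)

```text
clock: 16.92
position: [541.6, 245.2, 80.8]
ee_rot: [0.987, -0.161, -0.0, 0.0]
contact_force: [0.4, 0.6, -4.7]
gripper_width: 38.4
```

```bash
python3 - <<'E'
from h import *
s,r=st()
E
```

```text
t 16.93 pos [541.606 245.232  80.772] toolx yaw -18.57 tz [-0. -0. -1.] F [ 0.393  0.621 -4.659] T [-0.025  0.035  0.009] w 38.4 j6 0.55
```

Call:
send_rows(
  translation=[
    [0,0,0.5],
    [0,0,0.5],
    [0,0,0.5],
    [0,0,0.5],
    [0,0,0],
  ],
  dr=[
    [0,0,0],
    [0,0,0],
    [0,0,0],
    [0,0,0],
    [0,0,0],
  ],
  grip=[25,25,25,25,25],
)

```text
clock: 17.55
position: [541.6, 245.3, 78.9]
ee_rot: [0.987, -0.161, -0.0, 0.0]
contact_force: [-0.7, -0.9, -4.9]
gripper_width: 38.5
```

Call:
send_rows(
  translation=[
    [0,0,0.3],
    [0,0,0.3],
    [0,0,0.3],
    [0,0,0],
    [0,0,0],
  ],
  dr=[
    [0,0,0],
    [0,0,0],
    [0,0,0],
    [0,0,0],
    [0,0,0],
  ],
  grip=[25,25,25,25,25],
)

```text
clock: 18.18
position: [541.6, 245.3, 78.0]
ee_rot: [0.987, -0.161, 0.0, -0.0]
contact_force: [0.8, 0.1, -4.2]
gripper_width: 38.7
```

```bash
python3 - <<'E'
from h import *
s,r=st();c=snap("wrist","e1",(200,180,240,150),3.3)
E
```

```text
t 18.18 pos [541.635 245.252  78.023] toolx yaw -18.57 tz [ 0.  0. -1.] F [ 0.76   0.063 -4.173] T [-0.006 -0.02  -0.004] w 38.7 j6 0.55
```

View pics/e1.png

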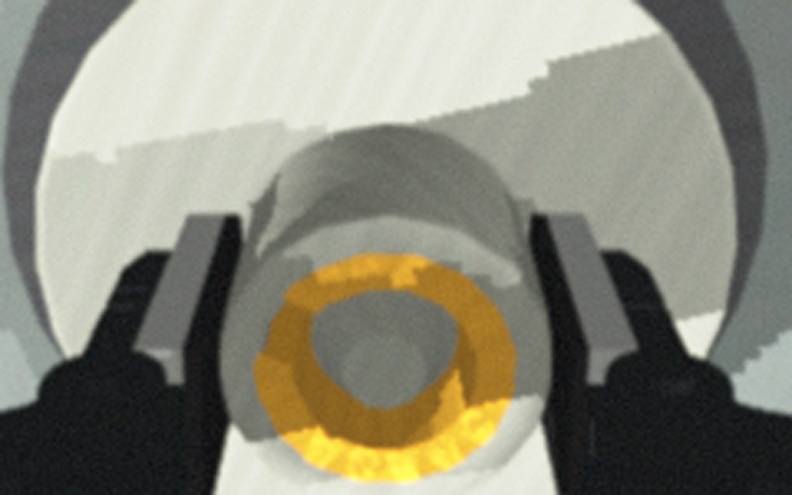

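Call:
send_rows(
  translation=[
    [0,0,0.2],
    [0,0,0],
    [0,0,0.2],
    [0,0,0],
    [0,0,0],
  ],
  dr=[
    [0,0,0],
    [0,0,0],
    [0,0,0],
    [0,0,0],
    [0,0,0],
  ],
  grip=[25,25,25,25,25],
)

```text
clock: 18.85
position: [541.6, 245.3, 77.7]
ee_rot: [0.987, -0.161, 0.0, -0.0]
contact_force: [0.2, -0.5, -3.6]
gripper_width: 38.0
```

Call:
send_rows(
  translation=[
    [0,0,0.2],
    [0,0,0],
    [0,0,0],
    [0,0,0],
    [0,0,0],
  ],
  dr=[
    [0,0,0],
    [0,0,0],
    [0,0,0],
    [0,0,0],
    [0,0,0],
  ],
  grip=[25,25,25,25,25],
)

```text
clock: 19.48
position: [541.6, 245.3, 77.7]
ee_rot: [0.987, -0.161, 0.0, 0.0]
contact_force: [-1.5, 0.4, 0.5]
gripper_width: 38.6
```

Call:
send_rows(
  translation=[
    [0,0,0.2],
    [0,0,0],
    [0,0,0],
    [0,0,0],
    [0,0,0],
  ],
  dr=[
    [0,0,0],
    [0,0,0],
    [0,0,0],
    [0,0,0],
    [0,0,0],
  ],
  grip=[25,25,25,25,25],
)

```text
clock: 20.1
position: [541.7, 245.3, 77.7]
ee_rot: [0.987, -0.161, 0.0, -0.0]
contact_force: [-3.2, -0.4, 4.3]
gripper_width: 38.6
```

```bash
python3 - <<'E'
from h import *
s,r=st()
E
```

```text
t 20.1 pos [541.672 245.3    77.666] toolx yaw -18.55 tz [ 0.  0. -1.] F [-3.205 -0.396  4.295] T [-0.303  1.048 -0.011] w 38.6 j6 0.55
```

Call:
send_rows(
  translation=[
    [0,0,0],
    [0,0,0],
    [0,0,0],
    [0,0,0],
    [0,0,0],
  ],
  dr=[
    [0,0,0],
    [0,0,0],
    [0,0,0],
    [0,0,0],
    [0,0,0],
  ],
  grip=[39,42,46,52,60],
)

```text
clock: 20.72
position: [541.7, 245.3, 77.1]
ee_rot: [0.987, -0.161, 0.0, -0.0]
contact_force: [-0.3, -0.4, -0.6]
gripper_width: 60.4
```

Call:
send_rows(
  translation=[
    [0,0,-1],
    [0,0,-4],
    [0,0,-8],
    [0,0,-15],
    [0,0,-20],
  ],
  dr=[
    [0,0,0],
    [0,0,0],
    [0,0,0],
    [0,0,0],
    [0,0,0],
  ],
  grip=[65,70,70,70,70],
)

```text
clock: 21.35
position: [541.7, 245.3, 126.4]
ee_rot: [0.987, -0.161, 0.0, -0.0]
contact_force: [0.5, -0.1, 1.1]
gripper_width: 69.7
```

Call:
send_rows(
  translation=[
    [-15,0,-5],
    [-15,0,-5],
    [-15,0,0],
    [0,0,0],
    [0,0,0],
  ],
  dr=[
    [0,0,0],
    [0,0,0],
    [0,0,0],
    [0,0,0],
    [0,0,0],
  ],
  grip=[70,70,70,70,70],
)

```text
clock: 21.98
position: [498.8, 259.7, 135.0]
ee_rot: [0.987, -0.161, -0.0, 0.0]
contact_force: [0.3, 0.7, -0.3]
gripper_width: 69.9
```

```bash
python3 - <<'E'
from h import *
s,r=st();c=snap("wrist","f1",(200,60,240,180),3.3)
im=np.load("pics/f1.npy"); hsv=cv2.cvtColor(np.ascontiguousarray(im),cv2.COLOR_BGR2HSV)
snap("scene","f2",(340,120,140,105),5.6); snap("top","f3")
for z in (73,103): print(ray((0,0),z,c)[:0], proj([542.1,246.1,z],c))
print(arm.place_of("wheel","scene")[:1],arm.place_of("wheel","wrist")[:1])
E
```

```text
t 21.98 pos [498.821 259.709 134.952] toolx yaw -18.54 tz [-0. -0. -1.] F [ 0.281  0.675 -0.3  ] T [-0.019  0.033 -0.012] w 69.9 j6 0.48
[] [316.34  142.362]
[] [316.378 150.286]
[{'xyz': [538.4, 238.5, 63.9], 'confidence': 0.74}] [{'xyz': [545.2, 243.2, 65.7], 'confidence': 0.85}]
```

View pics/f1.png

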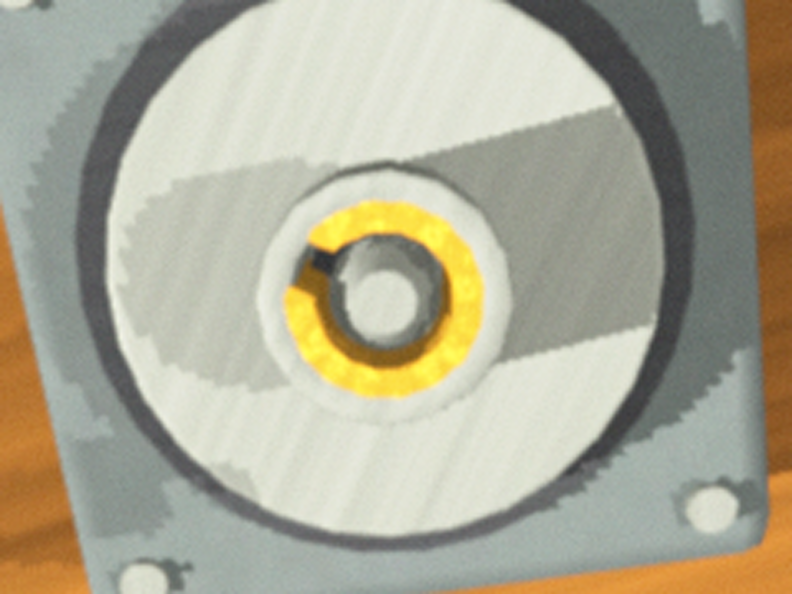

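View pics/f2.png

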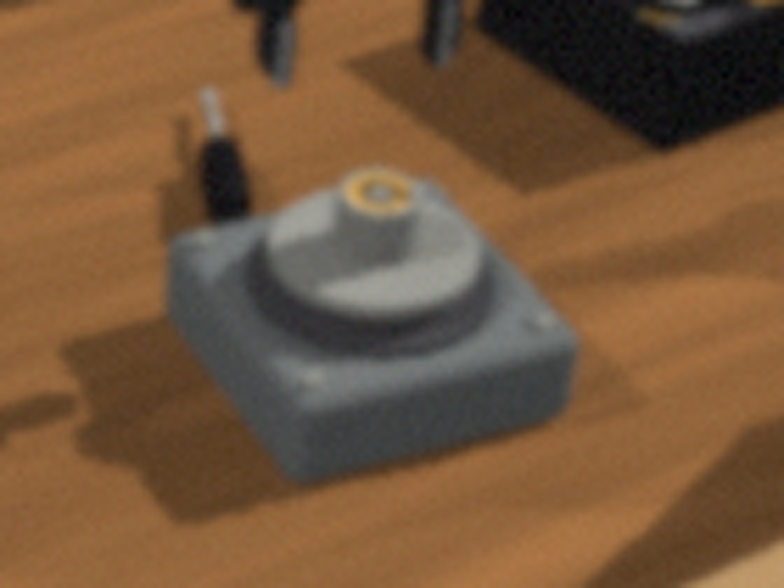

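View pics/f3.png

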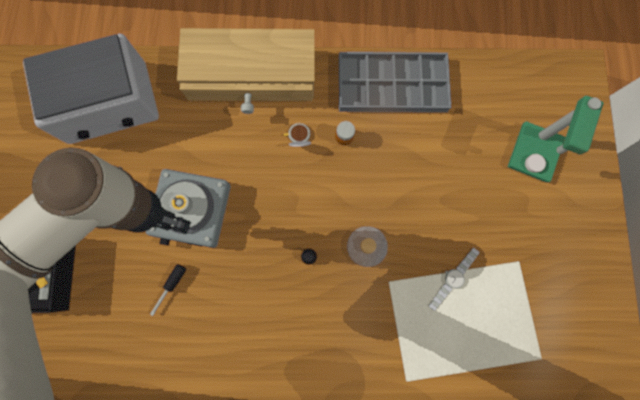

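```bash
python3 - <<'E'
from bench import arm
arm.job_done()
E
```

```text
the job is handed in; nothing more can be done
```

The lap wheel is back on the spindle, keyed and fully home on the shoulder, and I've handed the job in at about 22 s of the 67 s allowed.

I gripped the wheel by its boss and slid it over the spindle. I turned it about 5° to line its keyway up with the key before the wheel reached it. I then eased it down until it touched the shoulder with about 8 N and let go.

**Last checks**
- **Seating:** the tool stopped at z 77.7 mm, which matches the height expected with the underside on the 65 mm seat. No jam was felt on the way down.
- **Pictures after release:** the wheel lies flat, with the key in its keyway and the spindle's end level with the top of the boss.
- **Bystanders:** the loupe, jar, watch, pocket watch, screwdriver and buffing wheel look unmoved in the top view.
- **Robot:** the arm was clear of everything, with the force reading near zero.

**Disagreement:** in the scene camera, the network placed the wheel at about (538, 239, 64) mm. The wrist camera gave (545, 243, 66) and my own measurement of the spindle axis was (542, 246). I put this down to network error, since the close-up picture shows the wheel on the spindle.

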